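Stop the UV lamps and draw out the exposure tray

ROBOT

A 7-joint arm with a two-finger parallel gripper is mounted at the origin on the work surface. World frame = base frame: x ahead of the robot, y to its left, z up, the work surface at z = 0. Lengths are in m, angles in rad, forces in N, time in s.
With the tool pointing down it reaches from about 0.4 to 0.85 m from the base axis. Payload 4.5 kg.
Tool frame: the origin (TCP) lies on the centre line of the jaws, within the pads' length; the fingertips stand 25 mm ahead of it and the grasp point (between the pads) lies 6 mm ahead of it; z points along the fingers, y is the direction in which the jaws open and shut (so a half turn about z gives the same grasp; the last joint's range is limited). The gripper opens to 88 mm and grips with 3 to 60 N. Pads are 18 mm wide; open, the fingers measure 123 mm over their backs; the gripper's body (75 mm by 187 mm) begins 45 mm behind the grasp point.
Start: joints at [-1.098, 0.689, -0.195, 1.565, 0.157, 0.902, -0.215], TCP at [0.266, 0.566, 0.237] pointing down, gripper open.
Joint ranges: [-3.01, 3.01], [-0.46, 2.08], [-1.47, 1.51], [0.13, 2.56], [-1, 4.14], [0.04, 2.09], [-2.66, 2.66]. Speed limits (rad/s): [2.57, 2.57, 3.14, 3.14, 3.14, 3.14, 3.14].

INTERFACE

Orientations are given as a unit quaternion [x, y, z, w].
In Python, from plant import r, eyes gives the robot as it stands.
- The arm moves only by the tool servo_tool, never from a script. Its argument "deltas" is a list of rows, each an object of numbers: "dx", "dy", "dz": the shift along the tool's x, y, z in units of 60 mm (1.0 is 60 mm); "ax", "ay", "az": the turn, a rotation vector about the tool's x, y, z in units of 6 degrees (1.0 is 6 degrees); "hand": the finger opening in mm, from 0 to 88.1. A call has 1 to 10 rows; each row is the pose to reach, as a shift and turn from the pose commanded when the call began, along the tool's axes at that moment; what a row does not reach only later rows make up. A row lasts 1/8 s, in which the tool goes at most 62.5 mm and 10.7 degrees, less where a joint would pass 70% of its speed; a pose out of reach is approached as far as the arm can. A call with a gripper value outside its range is refused whole. The fingers move at their own pace and stop on an object; "newtons" is the grip in N (left out, the last holds). Time passes only in rows, so rows that repeat a pose let the fingers close. It gives the time, the measured TCP pose, the force and the opening at its end, in the units of the state.
- r.get_state(): the state, without advancing time (a new reading comes with each control period).
- eyes.snapshot(name): name is "scene" or "top" or "wrist"; returns (picture, depth): 400x640x3 uint8, red, green, blue; 400x640 float32, m along the optical axis (not along the pixel's ray), 0 where there is no reading.
- eyes.camera_model(name): a dict with "fx", "fy", "cx", "cy" (pixels), "pose" (4x4, takes a point from camera to world coordinates). Camera axes: x right, y up, looking along -z (the intrinsics and any distortion apply to the point x, -y, -z); pixel columns grow to the right and rows downward; lengths in m; the calibration is good to about 2 mm. A picture is of the moment at which its call begins: read the wrist's pose just before it. camera_model takes no time and is no camera call; for the wrist camera it gives the pose at the moment of the call.
- r.finish_job(): hands the job in, once; it reports no verdict.
The state is a dict: "clock": time; "q": joint angles; "qd": joint speeds; "joint_torque": joint torques, N m; "tool_pos": TCP position; "eef_rot": TCP orientation; "contact_force": force on the tool from outside, world axes, zero at the start; "moment": the same for the moment, N m; "opening": opening from 0.0 (shut) to 1.0 (fully open).
Only numpy, scipy, OpenCV 4.12 (cv2) and the standard library are available. Lean on these libraries where they do the work, as an engineer would, in place of code of your own. Each camera call takes 0.05 s, during which the arm holds its last target.

TASK

The cyanotype exposure is finished: press the red stop key on the grey timer fully down to switch the lamps off, and only then hook a fingertip behind the upturned lip at the front of the UV unit's tray and draw the tray gently out on its rails, all the way to its stop. Pull only from behind the lip, do not pinch it; leave the printing frame that lies in the tray untouched and lying where it is on the tray. Lift nothing, do not press the white key of the black timer and do not shove the timers or anything else standing about.

Things in the scene. Friction and masses are not known exactly. Their poses are not given: they have to be found in the camera images.
- uv_unit: UV exposure unit, a grey steel hood 300 deep x 360 wide x 125 mm high standing fixed on the table, amber sight window in its top. Origin: on the table under the middle of the hood's front face. Its x axis points into the unit (the tray slides out along -x), y along the front, z up. The front face is plane from 78 mm above the table up to the top.
- tray (a joint): how far the tray is drawn out of the unit, in m: 0 shut, 0.17 at its end stop. It starts nearly shut. About 2 N of rail friction plus light damping; it stays where it is left.
- lip_mid (a point): middle of the tray lip's top edge, on its inner face (towards the hood), 76 mm above the table. The lip, a bare aluminium edge 300 mm long, 3 mm thick, stands 46 mm above the tray's ledge. A channel 58 mm wide, open from above for a fingertip, lies between it and the tray's black light baffle (as high as the lip). With the tray shut the hood's face is 66 mm behind this point. Axes as uv_unit.
- tray_lip: the aluminium lip itself, carried by the tray; origin at the middle of its top edge, axes as uv_unit. The fingertip pulls on its inner face.
- tray_front: black plastic front panel 300 mm long, 8 mm thick, screwed on the outer face of the lip (its top 5 mm below the lip's top), carried by the tray; origin at its centre, 46 mm above the table, axes as uv_unit. Fingers bearing on it and on the lip at once are pinching the lip.
- tray_bed (a point): centre of the tray's bed, on its upper surface 30 mm above the table, carried by the tray; axes as uv_unit. The bed has a rim 14 mm high and lies under the hood while the tray is shut.
- print_frame: contact printing frame lying loose on the tray's bed behind the baffle, 180 (along the slide) x 240 x 22 mm, beech bars round a glass with a blue fern print; about 0.6 kg. Origin under its centre. Hidden by the hood while the tray is shut.
- uv_timer: light grey timer with a red digital display, 110 deep x 130 wide x 62 mm high, standing loose on rubber feet, about 0.8 kg; origin under its centre, z up, y along its width, its sloping face towards -x. It carries the red stop key on its flat top, 29 mm to +x and 30 mm to +y of the centre.
- stop_key_top (a point): centre of the top face of the round red stop key, 32 mm across, in a black collar on the grey timer; pressed straight down.
- stop_key (a joint): how far the red stop key is pressed, in m: 0 free, 0.006 fully down, which takes about 4.5 N; springs back.
- enl_timer: black enlarger timer with a white dial and a white key, same case and size as the grey one; not to be used. It may stand at either of the two timers' places.
- enl_key (a joint): how far the white key of the black timer is pressed, in m; leave it alone.
- blue_box: flat blue paper box 135 x 185 x 26 mm, loose; origin under its centre.
- yellow_box: small yellow paper box 95 x 140 x 30 mm, lying loose on top of the UV unit's hood, behind its front edge; origin under its centre.
- amber_bottle: amber bottle 66 mm across, 170 mm high, loose; origin under its centre.
- film_can: small black film can with a grey lid, 32 mm across, 52 mm high, loose; origin under its centre.
- film_reel: white plastic film reel, two discs 90 mm across on a hub, 46 mm high, lying flat and loose; origin under its centre.
Mind the look-alikes: they are no part of the job. Leave any pink look-alike of the uv_timer alone.

How it is judged:
By the outcome, as a careful person would: the job done as asked, in the order asked, and still so for the second after the job is handed in, with the robot touching nothing.
It also fails if it takes over 42 s, if anything falls off the work surface, if the arm or the gripper's body presses on something with over 40 N, if the wrist force passes 120 N, or if a joint passes its speed limit or range.

## Working session

There is one attempt and no reset: what is moved stays moved. The work goes in short steps, Python scripts to look and compute and a tool call to move; the robot and the scene stay as the last step left them, time stands still between calls to the robot, and variables do not carry over. Pictures are saved under pics/ and viewed, and the job is handed in when it is done.

Besides the shell and the picture viewer there is one more tool, called after "Emit:" as a command line: name --argument value ..., lists and objects as JSON in quotes. servo_tool: Moves the arm, as the interface text tells. Its arguments: {"type":"object","properties":{"deltas":{"type":"array","items":{"type":"object","properties":{"dx":{"type":"number"},"dy":{"type":"number"},"dz":{"type":"number"},"ax":{"type":"number"},"ay":{"type":"number"},"az":{"type":"number"},"hand":{"type":"number"}}}},"newtons":{"type":"number"}},"required":["deltas"]}

```bash
ls; mkdir -p pics; cat > h.py <<'E'
import numpy as np, cv2, json
from plant import r, eyes
from scipy.spatial.transform import Rotation as R
def snap(n,name):
    m=eyes.camera_model(n); p,d=eyes.snapshot(n)
    cv2.imwrite(f'pics/{name}.png',p[:,:,::-1]); np.savez(f'pics/{name}.npz',p=p,d=d,**{k:np.array(v) for k,v in m.items() if v is not None})
    return p,d,m
def pts(d,m):
    v,u=np.mgrid[:d.shape[0],:d.shape[1]]
    X=np.stack([(u-m['cx'])/m['fx']*d,-(v-m['cy'])/m['fy']*d,-d],-1)
    T=np.array(m['pose']); return X@T[:3,:3].T+T[:3,3]
def load(name):
    z=np.load(f'pics/{name}.npz',allow_pickle=True); return z['p'],z['d'],{k:z[k] for k in z.files}
E
python3 - <<'E'
from h import *
s=r.get_state(); print({k:np.round(v,3).tolist() for k,v in s.items()})
for n in('scene','top'):
    p,d,m=snap(n,n+'0'); print(n,{k:np.round(v,3).tolist() if k!='model' else v for k,v in m.items()})
E
```

```text
pics
{'clock': 0.0, 'q': [-1.098, 0.69, -0.195, 1.566, 0.157, 0.903, -0.215], 'qd': [-0.0, -0.001, 0.001, 0.001, 0.001, 0.001, -0.002], 'joint_torque': [-0.002, -52.756, -1.268, -15.343, -0.053, 0.006, 0.0], 'tool_pos': [0.265, 0.565, 0.236], 'eef_rot': [0.218, 0.976, -0.001, -0.0], 'contact_force': [-1.192, -1.254, -0.475], 'moment': [0.034, -0.001, -0.018], 'opening': 1.004}
scene {'fx': 390.175, 'fy': 390.175, 'cx': 323.065, 'cy': 200.302, 'pose': [[0.637, -0.613, 0.467, 0.947], [0.771, 0.515, -0.374, -0.417], [-0.011, 0.599, 0.801, 0.875], [0.0, 0.0, 0.0, 1.0]]}
top {'fx': 503.662, 'fy': 503.662, 'cx': 322.053, 'cy': 197.598, 'pose': [[-0.024, 0.997, -0.067, 0.381], [-1.0, -0.024, -0.005, -0.043], [-0.007, 0.067, 0.998, 1.446], [0.0, 0.0, 0.0, 1.0]]}
```

View pics/scene0.png

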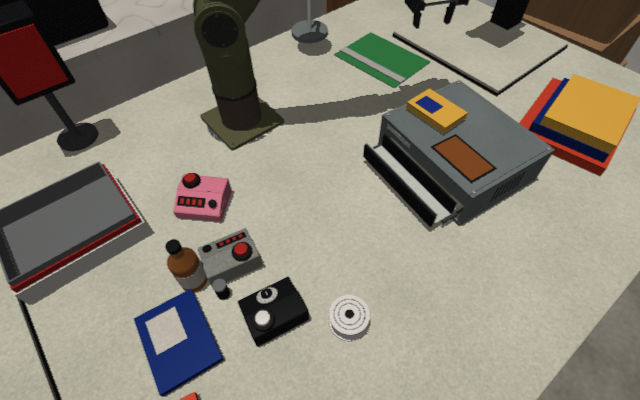

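View pics/top0.png

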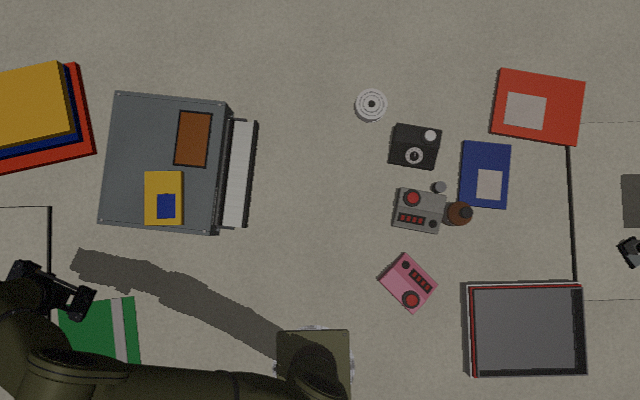

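Scene and top views: the candidates for the red stop key in the top view are the grey timer's key at (412,198), the pink look-alike's key at (410,300) and the black timer's white key at (430,135). I choose the one on the light grey timer with a red display. The UV unit is at (165,165), with its lip and channel at x≈225-257.

```bash
python3 - <<'E'
from h import *
p,d,m=load('top0'); P=pts(d,m)
hsv=cv2.cvtColor(p,cv2.COLOR_RGB2HSV)
def at(u,v): return np.round(P[v,u],3)
for n,uv in dict(key=(412,198),pink=(410,300),wkey=(430,135),bottle=(460,212),can=(440,187),reel=(371,103),hood=(150,130),amber=(193,140),table=(320,150),base=(300,340)).items(): print(n,at(*uv))
# red key
red=((hsv[...,0]<8)|(hsv[...,0]>172))&(hsv[...,1]>140)&(hsv[...,2]>70)
for box in[(385,180,450,240)]:
    x0,y0,x1,y1=box; mk=np.zeros_like(red); mk[y0:y1,x0:x1]=red[y0:y1,x0:x1]
    n,l,st,c=cv2.connectedComponentsWithStats(mk.astype('u1'))
    for i in range(1,n):
        if st[i,4]>15: print(st[i],c[i],np.round(np.median(P[l==i],0),4), np.round(P[l==i].max(0)-P[l==i].min(0),3))
# profile across lip
for v in (130,150,175,200,220):
    print(v,[(u,*np.round(P[v,u],3)) for u in range(208,264,3)])
crop=p[170:250,370:490]; cv2.imwrite('pics/crop_t.png',cv2.resize(crop[:,:,::-1],None,fx=6,fy=6,interpolation=cv2.INTER_CUBIC))
crop=p[80:245,90:270]; cv2.imwrite('pics/crop_u.png',cv2.resize(crop[:,:,::-1],None,fx=3.5,fy=3.5,interpolation=cv2.INTER_CUBIC))
E
```

```text
key [ 0.465 -0.279  0.082]
pink [ 0.191 -0.265  0.077]
wkey [ 0.636 -0.334  0.083]
bottle [ 0.422 -0.39   0.148]
can [ 0.495 -0.362  0.056]
reel [ 0.738 -0.179  0.046]
hood [0.661 0.418 0.124]
amber [0.63  0.303 0.127]
table [ 0.616 -0.032 -0.001]
base [0.079 0.036 0.014]
[407 192  12  11 103] [412.55339806 197.11650485] [ 0.4675 -0.2807  0.083 ] [0.028 0.03  0.018]
[400 215   5   5  19] [402.21052632 217.10526316] [ 0.415  -0.2555  0.0476] [0.011 0.011 0.012]
[407 216   4   5  17] [408.23529412 217.94117647] [ 0.4119 -0.2724  0.0488] [0.011 0.008 0.011]
[412 217   5   5  18] [414.11111111 219.05555556] [ 0.4087 -0.2889  0.0492] [0.011 0.011 0.016]
[418 218   5   5  18] [419.88888889 220.11111111] [ 0.4055 -0.3046  0.0465] [0.011 0.01  0.014]
130 [(208, np.float64(0.655), np.float64(0.262), np.float64(0.13)), (211, np.float64(0.656), np.float64(0.255), np.float64(0.127)), (214, np.float64(0.656), np.float64(0.247), np.float64(0.126)), (217, np.float64(0.656), np.float64(0.24), np.float64(0.123)), (220, np.float64(0.656), np.float64(0.232), np.float64(0.122)), (223, np.float64(0.657),
[... 5020 characters left out ...]
32, np.float64(0.419), np.float64(0.22), np.float64(0.03)), (235, np.float64(0.418), np.float64(0.211), np.float64(0.03)), (238, np.float64(0.418), np.float64(0.203), np.float64(0.029)), (241, np.float64(0.417), np.float64(0.187), np.float64(0.076)), (244, np.float64(0.417), np.float64(0.179), np.float64(0.072)), (247, np.float64(0.417), np.float64(0.176), np.float64(0.037)), (250, np.float64(0.418), np.float64(0.173), np.float64(0.007)), (253, np.float64(0.418), np.float64(0.165), np.float64(-0.001)), (256, np.float64(0.418), np.float64(0.156), np.float64(0.001)), (259, np.float64(0.417), np.float64(0.147), np.float64(0.003)), (262, np.float64(0.417), np.float64(0.139), np.float64(-0.001))]
```

View pics/crop_t.png

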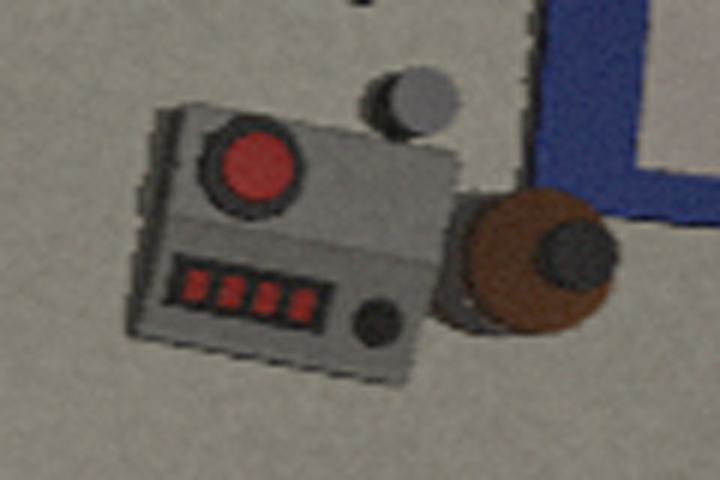

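View pics/crop_u.png

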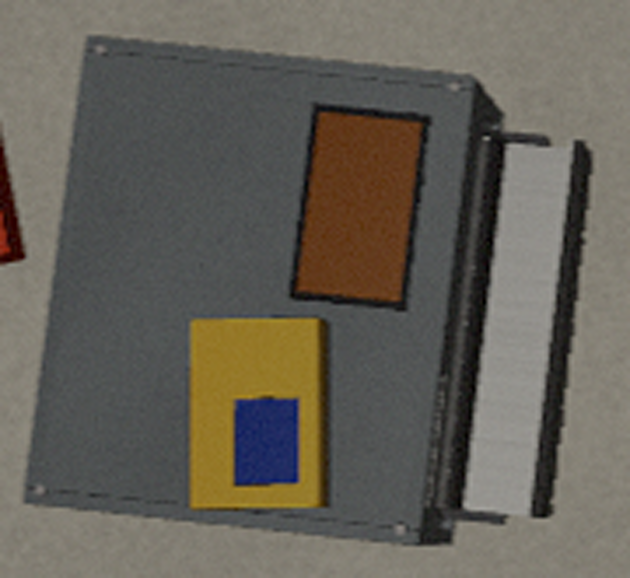

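The close crop confirms a light grey case with four red digits and a round red key in a black collar; the key top measures z≈0.083. Next I fit the hood face and the lip.

```bash
python3 - <<'E'
from h import *
p,d,m=load('top0'); P=pts(d,m)
T=np.array(m['pose']);C=T[:3,3]
def proj(u,v,z):
    ray=T[:3,:3]@np.array([(u-m['cx'])/m['fx'],-(v-m['cy'])/m['fy'],-1]); return C+ray*(z-C[2])/ray[2]
g=cv2.cvtColor(p,cv2.COLOR_RGB2GRAY).astype(float)
H=[];L=[];O=[]
for v in range(128,218):
    z=P[v,:,2]
    us=[u for u in range(195,232) if z[u]>0.105]; H.append(proj(max(us)+.5,v,0.125))
    # bright ledge -> dark lip edge
    row=g[v]; uu=np.arange(230,264); gr=row[uu+1]-row[uu-1]; k=uu[np.argmin(gr)]; L.append(proj(k,v,0.076))
    lp=[u for u in range(236,264) if z[u]>0.045]; 
    if lp: O.append(proj(max(lp)+.5,v,0.071))
for n,A in(('hood',H),('lipin',L),('panelout',O)):
    A=np.array(A); vx,vy,x0,y0=cv2.fitLine(A[:,:2].astype('f4'),cv2.DIST_HUBER,0,.01,.01).ravel()
    if vx<0: vx,vy=-vx,-vy
    print(n,'ang',np.degrees(np.arctan2(vy,vx)),'y at x=.54',y0+vy/vx*(.54-x0))
print(p[175,220:262].tolist())
# hood front corners, extents of lip
hood=(P[...,2]>.1)&(P[...,2]<.15); hood[:,260:]=0;hood[250:]=0;hood[:85]=0; hood[:,:95]=0
q=P[hood][:,:2]; r_=cv2.minAreaRect(q.astype('f4')); print(r_,cv2.boxPoints(r_))
# timer
pts2=P[180:240,385:450]; 
b=P[195:228,440:478].reshape(-1,3); b=b[b[:,2]>.06]; print('bottle',b.min(0),b.max(0))
s=r.get_state(); print(R.from_quat(s['eef_rot']).as_matrix().round(3))
E
```

```text
hood ang -7.1232886 y at x=.54 0.23577496
lipin ang -7.5728498 y at x=.54 0.16894497
panelout ang -7.4195786 y at x=.54 0.15561235
[[62, 63, 59], [78, 76, 75], [65, 68, 62], [44, 40, 41], [33, 24, 28], [15, 16, 19], [18, 11, 13], [35, 35, 27], [112, 112, 107], [148, 145, 142], [144, 141, 137], [144, 143, 138], [144, 142, 137], [141, 140, 132], [144, 142, 136], [140, 140, 133], [144, 141, 137], [141, 141, 136], [145, 144, 138], [142, 139, 134], [142, 140, 135], [143, 141, 136], [142, 142, 136], [145, 144, 136], [146, 143, 138], [148, 146, 140], [140, 138, 134], [100, 99, 95], [32, 30, 31], [45, 41, 40], [35, 36, 31], [35, 35, 30], [29, 26, 29], [51, 49, 42], [111, 108, 99], [139, 134, 123], [134, 128, 118], [135, 131, 119], [137, 133, 121], [135, 131, 120], [136, 132, 121], [134, 130, 118]]
((0.5752396583557129, 0.38695669174194336), (0.30537179112434387, 0.36069709062576294), 82.44541931152344) [[0.37638283 0.2593066 ]
 [0.73394907 0.21188559]
 [0.7740965  0.5146068 ]
 [0.41653025 0.5620278 ]]
bottle [ 0.38091092 -0.43129207  0.06016111] [ 0.47263776 -0.04277568  1.4461293 ]
[[-0.905  0.425 -0.001]
 [ 0.425  0.905 -0.002]
 [-0.    -0.002 -1.   ]]
```

Emit:
servo_tool --deltas '[{"dx": -0.5,"dy": -0.4,"az": 1.2,"hand": 0},{"dx": -1.3,"dy": -1.0,"az": 2.4,"hand": 0},{"dx": -2.1,"dy": -1.7,"az": 3.6,"hand": 0},{"dx": -2.9,"dy": -2.3,"az": 4.8,"hand": 0},{"dx": -3.7,"dy": -2.9,"az": 6.0,"hand": 0},{"dx": -4.5,"dy": -3.5,"az": 7.2,"hand": 0},{"dx": -5.2,"dy": -4.2,"az": 8.4,"hand": 0},{"dx": -5.6,"dy": -4.9,"az": 9.6,"hand": 0},{"dx": -6.0,"dy": -5.6,"az": 10.8,"hand": 0},{"dx": -6.4,"dy": -6.3,"az": 12.0,"hand": 0}]' --newtons 20

```text
schema error: expected keys dx, dy, dz, ax, ay, az, hand
```

Emit:
servo_tool --deltas '[{"dx": -0.5,"dy": -0.4,"dz": 0,"ax": 0,"ay": 0,"az": 1.2,"hand": 0},{"dx": -1.3,"dy": -1.0,"dz": 0,"ax": 0,"ay": 0,"az": 2.4,"hand": 0},{"dx": -2.1,"dy": -1.7,"dz": 0,"ax": 0,"ay": 0,"az": 3.6,"hand": 0},{"dx": -2.9,"dy": -2.3,"dz": 0,"ax": 0,"ay": 0,"az": 4.8,"hand": 0},{"dx": -3.7,"dy": -2.9,"dz": 0,"ax": 0,"ay": 0,"az": 6.0,"hand": 0},{"dx": -4.5,"dy": -3.5,"dz": 0,"ax": 0,"ay": 0,"az": 7.2,"hand": 0},{"dx": -5.2,"dy": -4.2,"dz": 0,"ax": 0,"ay": 0,"az": 8.4,"hand": 0},{"dx": -5.6,"dy": -4.9,"dz": 0,"ax": 0,"ay": 0,"az": 9.6,"hand": 0},{"dx": -6.0,"dy": -5.6,"dz": 0,"ax": 0,"ay": 0,"az": 10.8,"hand": 0},{"dx": -6.4,"dy": -6.3,"dz": 0,"ax": 0,"ay": 0,"az": 12.0,"hand": 0}]' --newtons 20

```text
clock: 1.35
tool_pos: [0.4524, 0.0589, 0.2371]
eef_rot: [0.751, 0.66, -0.0, -0.0]
contact_force: [0.1, 0.8, 0.3]
opening: 0.006
```

Emit:
servo_tool --deltas '[{"dx": -0.7,"dy": 0.1,"dz": 0,"ax": 0,"ay": 0,"az": 0,"hand": 0},{"dx": -1.5,"dy": 0.25,"dz": 0,"ax": 0,"ay": 0,"az": 0,"hand": 0},{"dx": -2.3,"dy": 0.4,"dz": 0,"ax": 0,"ay": 0,"az": 0,"hand": 0},{"dx": -3.1,"dy": 0.55,"dz": 0.2,"ax": 0,"ay": 0,"az": 0,"hand": 0},{"dx": -3.9,"dy": 0.7,"dz": 0.5,"ax": 0,"ay": 0,"az": 0,"hand": 0},{"dx": -4.7,"dy": 0.85,"dz": 0.8,"ax": 0,"ay": 0,"az": 0,"hand": 0},{"dx": -5.3,"dy": 0.95,"dz": 1.1,"ax": 0,"ay": 0,"az": 0,"hand": 0},{"dx": -5.58,"dy": 0.97,"dz": 1.4,"ax": 0,"ay": 0,"az": 0,"hand": 0},{"dx": -5.58,"dy": 0.97,"dz": 1.4,"ax": 0,"ay": 0,"az": 0,"hand": 0}]'

```text
clock: 2.48
tool_pos: [0.4674, -0.2787, 0.1517]
eef_rot: [0.75, 0.661, -0.001, -0.002]
contact_force: [0.1, 1.0, 0.1]
opening: 0.005
```

```bash
python3 - <<'E'
from h import *
s=r.get_state(); print(s['clock'],s['tool_pos'],s['contact_force'])
p,d,m=snap('wrist','w1'); P=pts(d,m)
p2,d2,m2=snap('scene','s1')
hsv=cv2.cvtColor(p,cv2.COLOR_RGB2HSV)
red=((hsv[...,0]<8)|(hsv[...,0]>172))&(hsv[...,1]>140)&(hsv[...,2]>60)
n,l,st,c=cv2.connectedComponentsWithStats(red.astype('u1'))
for i in range(1,n):
    if st[i,4]>150: print(st[i],c[i],np.round(np.median(P[l==i],0),4), np.round(np.percentile(P[l==i],97,0)-np.percentile(P[l==i],3,0),3))
cv2.imwrite('pics/s1c.png',cv2.resize(p2[190:350,120:360,::-1],None,fx=3.3,fy=3.3))
E
```

```text
2.475 [ 0.46739841 -0.27869029  0.15172429] [0.06043527 1.0368179  0.12206721]
[252 179  15  14 165] [259.03636364 185.41212121] [ 0.414  -0.2582  0.0486] [0.014 0.01  0.008]
[ 301  196   40   41 1287] [320.43123543 215.63403263] [ 0.4657 -0.2808  0.0838] [0.027 0.028 0.01 ]
[251 214  15  14 152] [257.80921053 220.52631579] [ 0.4065 -0.2905  0.0483] [0.014 0.01  0.008]
[  0 225  13  32 296] [  4.81418919 241.05405405] [ 0.2056 -0.2724  0.0785] [0.008 0.022 0.009]
[ 85 228  24  13 193] [ 96.42487047 234.10362694] [ 0.2562 -0.285   0.0491] [0.013 0.013 0.007]
[ 77 241  24  13 184] [ 88.25543478 246.70652174] [ 0.2444 -0.2964  0.0489] [0.013 0.013 0.008]
[ 69 253  24  13 179] [ 80.26256983 258.88826816] [ 0.2321 -0.3078  0.049 ] [0.013 0.014 0.007]
```

View pics/w1.png

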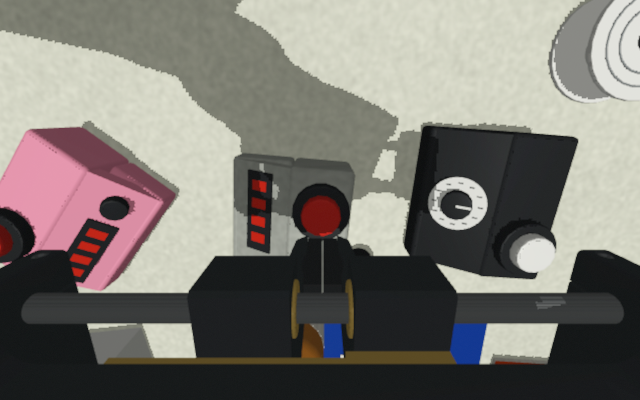

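View pics/s1c.png

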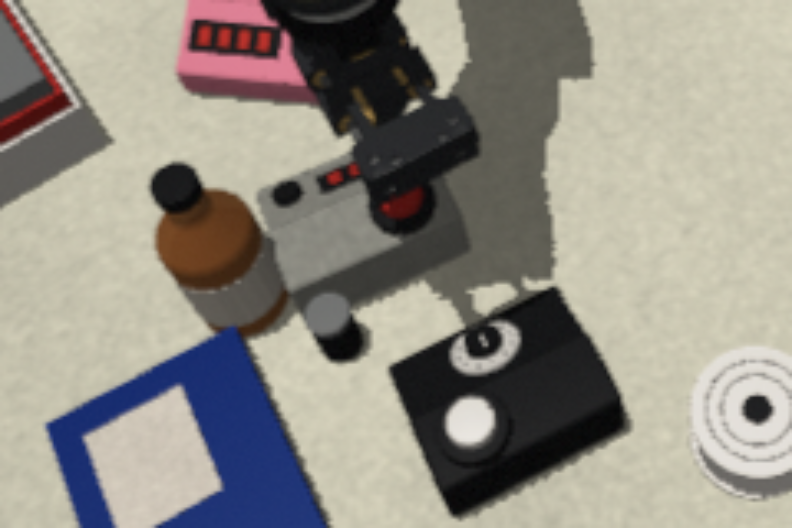

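The wrist view puts the red key at (320,215), world (0.466,-0.281,0.084), which agrees with the top view. The fingers point at it and the bottle is clear. I press in small steps.

Emit:
servo_tool --deltas '[{"dx": -0.03,"dy": -0.02,"dz": 0.3,"ax": 0,"ay": 0,"az": 0,"hand": 0},{"dx": -0.03,"dy": -0.02,"dz": 0.55,"ax": 0,"ay": 0,"az": 0,"hand": 0},{"dx": -0.03,"dy": -0.02,"dz": 0.68,"ax": 0,"ay": 0,"az": 0,"hand": 0},{"dx": -0.03,"dy": -0.02,"dz": 0.74,"ax": 0,"ay": 0,"az": 0,"hand": 0},{"dx": -0.03,"dy": -0.02,"dz": 0.78,"ax": 0,"ay": 0,"az": 0,"hand": 0},{"dx": -0.03,"dy": -0.02,"dz": 0.78,"ax": 0,"ay": 0,"az": 0,"hand": 0}]'

```text
clock: 3.32
tool_pos: [0.4674, -0.2806, 0.1065]
eef_rot: [0.75, 0.662, 0.0, 0.0]
contact_force: [0.1, -0.5, 0.0]
opening: 0.005
```

```bash
python3 -c "
from h import *
s=r.get_state(); print(s['clock'],s['tool_pos'],s['contact_force'],s['moment'])"
```

```text
3.325 [ 0.46740598 -0.28064491  0.10650903] [ 0.10826653 -0.5016205   0.03822577] [-0.04756573  0.08754403 -0.00542758]
```

Emit:
servo_tool --deltas '[{"dx": 0,"dy": 0,"dz": 0.04,"ax": 0,"ay": 0,"az": 0,"hand": 0},{"dx": 0,"dy": 0,"dz": 0.07,"ax": 0,"ay": 0,"az": 0,"hand": 0},{"dx": 0,"dy": 0,"dz": 0.07,"ax": 0,"ay": 0,"az": 0,"hand": 0}]'

```text
clock: 3.7
tool_pos: [0.4672, -0.2806, 0.1021]
eef_rot: [0.75, 0.662, -0.0, -0.0]
contact_force: [-0.8, 0.2, 0.4]
opening: 0.008
```

Emit:
servo_tool --deltas '[{"dx": 0,"dy": 0,"dz": 0.04,"ax": 0,"ay": 0,"az": 0,"hand": 0},{"dx": 0,"dy": 0,"dz": 0.07,"ax": 0,"ay": 0,"az": 0,"hand": 0},{"dx": 0,"dy": 0,"dz": 0.07,"ax": 0,"ay": 0,"az": 0,"hand": 0}]'

```text
clock: 4.08
tool_pos: [0.4672, -0.2805, 0.0978]
eef_rot: [0.75, 0.662, -0.0, -0.0]
contact_force: [0.3, 0.2, 0.3]
opening: 0.003
```

```bash
python3 -c "
from h import *
s=r.get_state(); print(s['clock'],s['tool_pos'],s['contact_force'],s['moment'])
p2,d2,m2=snap('scene','s2')
cv2.imwrite('pics/s2c.png',cv2.resize(p2[190:350,120:360,::-1],None,fx=3.3,fy=3.3))
p,d,m=snap('wrist','w2')
cv2.imwrite('pics/w2c.png',cv2.resize(p[120:300,200:440,::-1],None,fx=3.3,fy=3.3))
"
```

```text
4.075 [ 0.46716113 -0.2805236   0.09779776] [0.30657791 0.15390103 0.26700034] [-0.08194334  0.0730181   0.0056184 ]
```

View pics/s2c.png

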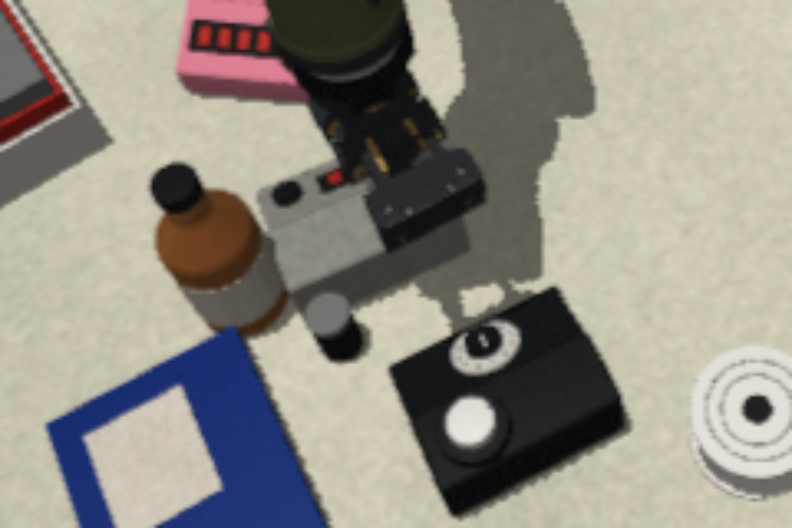

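View pics/w2c.png

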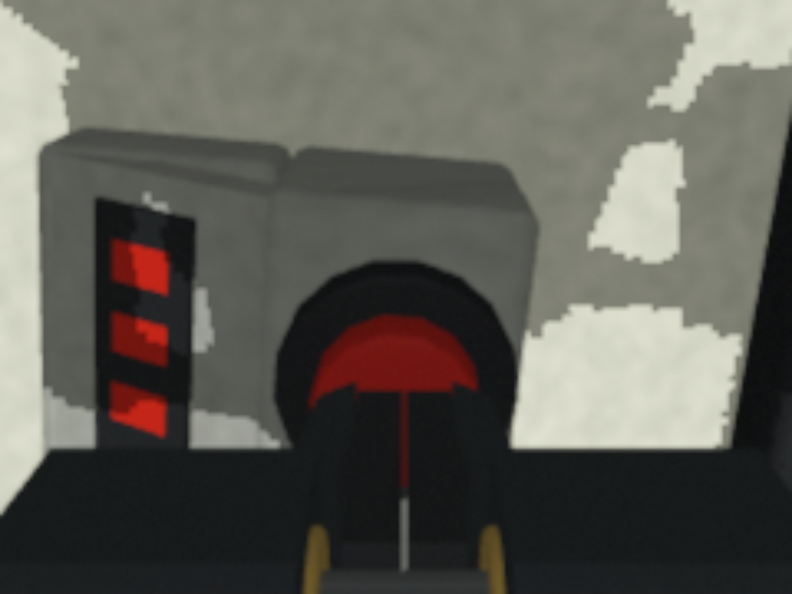

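Emit:
servo_tool --deltas '[{"dx": 0,"dy": 0,"dz": 0.03,"ax": 0,"ay": 0,"az": 0,"hand": 0},{"dx": 0,"dy": 0,"dz": 0.04,"ax": 0,"ay": 0,"az": 0,"hand": 0}]'

```text
clock: 4.42
tool_pos: [0.4672, -0.2805, 0.0955]
eef_rot: [0.75, 0.662, 0.0, -0.0]
contact_force: [-0.2, -0.1, -0.0]
opening: 0.006
```

```bash
python3 -c "
from h import *
s=r.get_state(); print(s['clock'],s['tool_pos'],s['contact_force'],s['moment'],s['joint_torque'].round(2) if hasattr(s['joint_torque'],'round') else s['joint_torque'])
p,d,m=snap('wrist','w3')
cv2.imwrite('pics/w3c.png',cv2.resize(p[120:300,200:440,::-1],None,fx=3.3,fy=3.3))
s=r.get_state(); print(s['clock'],s['tool_pos'],s['contact_force'])
"
```

```text
4.425 [ 0.4672275  -0.28052441  0.09548216] [-0.22122203 -0.0975954  -0.03735518] [-0.09915416  0.01818033  0.01405203] [ 0.000e+00 -5.016e+01  1.610e+00 -7.910e+00 -2.000e-02  4.000e-02
 -0.000e+00]
4.475 [ 0.46718408 -0.28054581  0.09544191] [-0.30735857  0.67967934  0.40092683]
```

View pics/w3c.png

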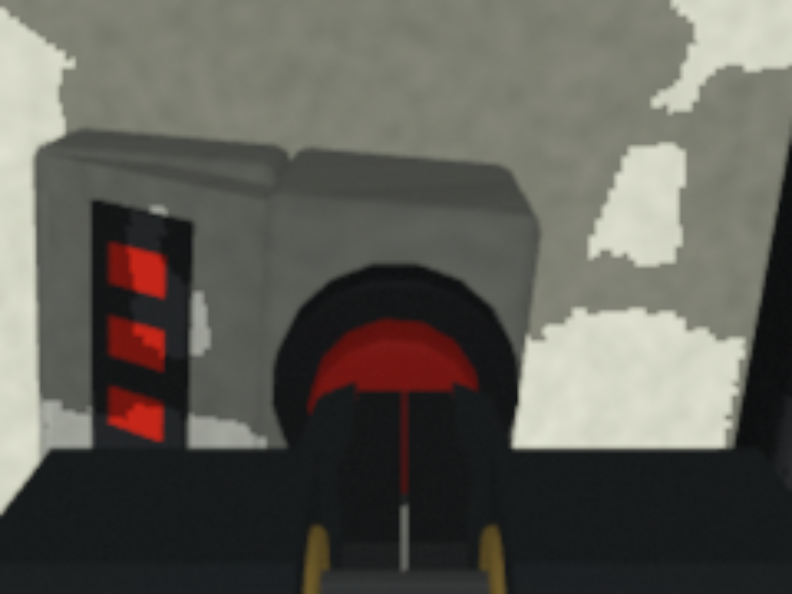

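```bash
python3 -c "
from h import *
for n in('w1','w2','w3'):
    p,d,m=load(n); P=pts(d,m)
    hsv=cv2.cvtColor(p,cv2.COLOR_RGB2HSV)
    red=((hsv[...,0]<8)|(hsv[...,0]>172))&(hsv[...,1]>140)&(hsv[...,2]>60)
    red[:,:285]=0;red[:,380:]=0
    X=P[red]; print(n,'key',np.median(X,0).round(4),np.percentile(X,[2,10,50,90,98],axis=0).round(4).tolist())
    for v in range(200,270,6): print(v,[P[v,u].round(3).tolist()+p[v,u].tolist() for u in (310,)])
    print(m['pose'])
"
```

```text
w1 key [ 0.4657 -0.2808  0.0838] [[0.4514, -0.2962, 0.0743], [0.4549, -0.2925, 0.0813], [0.4657, -0.2808, 0.0838], [0.4766, -0.27, 0.0847], [0.4796, -0.2678, 0.0853]]
200 [[0.459, -0.269, 0.079, 92, 17, 13]]
206 [[0.459, -0.272, 0.084, 115, 22, 18]]
212 [[0.458, -0.277, 0.084, 114, 23, 19]]
218 [[0.457, -0.282, 0.085, 114, 22, 18]]
224 [[0.457, -0.287, 0.084, 112, 20, 16]]
230 [[0.456, -0.292, 0.083, 112, 20, 17]]
236 [[0.454, -0.302, 0.073, 50, 52, 52]]
242 [[0.462, -0.269, 0.158, 22, 23, 23]]
248 [[0.463, -0.27, 0.164, 20, 21, 22]]
254 [[0.463, -0.269, 0.172, 21, 23, 23]]
260 [[0.463, -0.269, 0.178, 20, 21, 21]]
266 [[0.463, -0.269, 0.184, 20, 22, 21]]
[[ 0.99211453  0.11914586  0.03889769  0.4771919 ]
 [-0.12527582  0.9521885   0.278645   -0.20675564]
 [-0.00383854 -0.28132069  0.95960613  0.29926297]
 [ 0.          0.          0.          1.        ]]
w2 key [ 0.4671 -0.2727  0.0835] [[0.452, -0.279, 0.0739], [0.4562, -0.2774, 0.0766], [0.4671, -0.2727, 0.0835], [0.4765, -0.2682, 0.0846], [0.4796, -0.2674, 0.1152]]
200 [[0.462, -0.26, 0.063, 35, 36, 35]]
206 [[0.462, -0.261, 0.07
[... 925 characters left out ...]
0.073, 22, 23, 25]]
212 [[0.462, -0.264, 0.074, 22, 23, 23]]
218 [[0.462, -0.268, 0.074, 54, 23, 22]]
224 [[0.462, -0.269, 0.082, 101, 19, 16]]
230 [[0.461, -0.272, 0.083, 116, 23, 19]]
236 [[0.461, -0.275, 0.085, 114, 21, 18]]
242 [[0.462, -0.271, 0.101, 22, 23, 24]]
248 [[0.463, -0.271, 0.11, 22, 23, 24]]
254 [[0.463, -0.271, 0.116, 19, 21, 21]]
260 [[0.463, -0.271, 0.122, 21, 22, 23]]
266 [[0.463, -0.271, 0.127, 21, 22, 23]]
[[ 9.92292559e-01  1.18682620e-01  3.56358473e-02  4.76502638e-01]
 [-1.23915477e-01  9.51888160e-01  2.80274660e-01 -2.08372565e-01]
 [-6.57610115e-04 -2.82530292e-01  9.59258152e-01  2.42925288e-01]
 [ 0.00000000e+00  0.00000000e+00  0.00000000e+00  1.00000000e+00]]
```

Neither the force nor the depth shows contact: the finger's lower edge reads z≈0.098 and the key is still at 0.0835. So the tip stands about 14 mm above the key, higher than the nominal tool length says. I keep descending in small steps.

Emit:
servo_tool --deltas '[{"dx": 0,"dy": 0,"dz": 0.05,"ax": 0,"ay": 0,"az": 0,"hand": 0},{"dx": 0,"dy": 0,"dz": 0.1,"ax": 0,"ay": 0,"az": 0,"hand": 0},{"dx": 0,"dy": 0,"dz": 0.1,"ax": 0,"ay": 0,"az": 0,"hand": 0}]'

```text
clock: 4.85
tool_pos: [0.4671, -0.2804, 0.0893]
eef_rot: [0.75, 0.662, -0.0, -0.0]
contact_force: [0.5, -0.4, 0.8]
opening: 0.008
```

```bash
python3 -c "
from h import *
s=r.get_state(); print(s['clock'],s['tool_pos'],s['contact_force'],s['moment'])
p,d,m=snap('wrist','w4');P=pts(d,m)
cv2.imwrite('pics/w4c.png',cv2.resize(p[120:300,200:440,::-1],None,fx=3.3,fy=3.3))
for v in range(224,256,2): print(v,[P[v,u].round(3).tolist()+p[v,u].tolist() for u in (312,330)])
"
```

```text
4.85 [ 0.46708411 -0.28044881  0.08926498] [ 0.50604979 -0.43486897  0.7572033 ] [-0.06044138  0.02541695  0.01812788]
224 [[0.463, -0.268, 0.078, 92, 18, 14], [0.473, -0.269, 0.078, 91, 18, 15]]
226 [[0.463, -0.268, 0.081, 96, 19, 16], [0.473, -0.27, 0.08, 94, 18, 15]]
228 [[0.463, -0.268, 0.083, 109, 22, 17], [0.473, -0.269, 0.083, 99, 19, 14]]
230 [[0.463, -0.269, 0.083, 117, 24, 19], [0.473, -0.27, 0.084, 116, 24, 21]]
232 [[0.463, -0.271, 0.083, 116, 22, 19], [0.473, -0.272, 0.083, 115, 21, 18]]
234 [[0.463, -0.271, 0.084, 115, 21, 18], [0.473, -0.272, 0.084, 114, 23, 18]]
236 [[0.462, -0.273, 0.084, 114, 21, 18], [0.473, -0.274, 0.084, 114, 21, 18]]
238 [[0.462, -0.274, 0.084, 71, 22, 22], [0.472, -0.275, 0.084, 71, 22, 21]]
240 [[0.463, -0.272, 0.092, 20, 22, 22], [0.473, -0.273, 0.092, 22, 22, 23]]
242 [[0.463, -0.271, 0.096, 19, 20, 22], [0.472, -0.273, 0.095, 21, 23, 23]]
244 [[0.463, -0.271, 0.098, 21, 21, 23], [0.472, -0.272, 0.098, 21, 23, 24]]
246 [[0.463, -0.272, 0.099, 20, 22, 21], [0.472, -0.272, 0.101, 22, 23, 23]]
248 [[0.463, -0.271, 0.103, 20, 23, 23], [0.472, -0.272, 0.102, 22, 24, 23]]
250 [[0.463, -0.271, 0.106, 21, 23, 22], [0.472, -0.272, 0.105, 22, 24, 24]]
252 [[0.463, -0.271, 0.107, 22, 23, 24], [0.472, -0.272, 0.107, 21, 22, 23]]
254 [[0.464, -0.271, 0.109, 19, 22, 21], [0.472, -0.272, 0.109, 20, 22, 22]]
```

View pics/w4c.png

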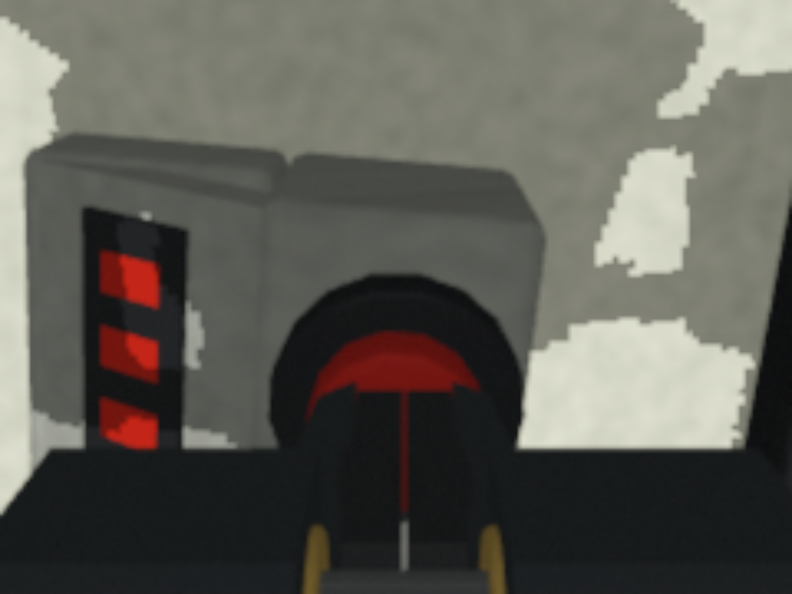

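Emit:
servo_tool --deltas '[{"dx": 0,"dy": 0,"dz": 0.05,"ax": 0,"ay": 0,"az": 0,"hand": 0},{"dx": 0,"dy": 0,"dz": 0.1,"ax": 0,"ay": 0,"az": 0,"hand": 0},{"dx": 0,"dy": 0,"dz": 0.15,"ax": 0,"ay": 0,"az": 0,"hand": 0},{"dx": 0,"dy": 0,"dz": 0.15,"ax": 0,"ay": 0,"az": 0,"hand": 0}]'

```text
clock: 5.4
tool_pos: [0.4673, -0.2806, 0.0805]
eef_rot: [0.75, 0.662, 0.0, -0.0]
contact_force: [0.1, 0.3, 3.8]
opening: 0.002
```

Emit:
servo_tool --deltas '[{"dx": 0,"dy": 0,"dz": 0.04,"ax": 0,"ay": 0,"az": 0,"hand": 0},{"dx": 0,"dy": 0,"dz": 0.08,"ax": 0,"ay": 0,"az": 0,"hand": 0},{"dx": 0,"dy": 0,"dz": 0.08,"ax": 0,"ay": 0,"az": 0,"hand": 0}]'

```text
clock: 5.78
tool_pos: [0.4673, -0.2806, 0.0768]
eef_rot: [0.75, 0.662, 0.0, 0.0]
contact_force: [-2.1, 1.6, 13.3]
opening: 0.006
```

```bash
python3 -c "
from h import *
s=r.get_state(); print(s['clock'],s['tool_pos'],s['contact_force'],s['moment'])
p,d,m=snap('wrist','w5');P=pts(d,m)
cv2.imwrite('pics/w5c.png',cv2.resize(p[120:300,200:440,::-1],None,fx=3.3,fy=3.3))
for v in range(224,256,2): print(v,[P[v,u].round(3).tolist()+p[v,u].tolist() for u in (312,330)])
s=r.get_state(); print(s['clock'],s['tool_pos'],s['contact_force'],s['moment'])
"
```

```text
5.775 [ 0.46734746 -0.280589    0.07679544] [-2.1027723   1.58504975 13.3241348 ] [0.27224675 0.5656722  0.05221243]
224 [[0.464, -0.265, 0.074, 22, 23, 24], [0.474, -0.266, 0.074, 20, 20, 22]]
226 [[0.464, -0.266, 0.074, 20, 21, 23], [0.474, -0.267, 0.075, 21, 21, 22]]
228 [[0.464, -0.267, 0.074, 43, 22, 21], [0.473, -0.269, 0.072, 20, 20, 22]]
230 [[0.464, -0.268, 0.074, 96, 18, 15], [0.473, -0.269, 0.075, 74, 18, 18]]
232 [[0.464, -0.268, 0.077, 111, 23, 19], [0.473, -0.269, 0.077, 97, 19, 14]]
234 [[0.463, -0.269, 0.077, 117, 25, 20], [0.473, -0.27, 0.078, 116, 25, 20]]
236 [[0.463, -0.27, 0.077, 116, 23, 21], [0.473, -0.271, 0.078, 116, 22, 18]]
238 [[0.463, -0.271, 0.079, 72, 22, 22], [0.473, -0.272, 0.078, 71, 21, 20]]
240 [[0.463, -0.272, 0.08, 22, 23, 23], [0.473, -0.272, 0.081, 20, 22, 23]]
242 [[0.463, -0.272, 0.082, 21, 22, 23], [0.473, -0.272, 0.083, 21, 22, 22]]
244 [[0.463, -0.271, 0.086, 21, 23, 23], [0.473, -0.272, 0.086, 19, 22, 21]]
246 [[0.464, -0.271, 0.088, 22, 23, 24], [0.473, -0.272, 0.089, 22, 23, 23]]
248 [[0.464, -0.272, 0.09, 22, 23, 24], [0.473, -0.272, 0.09, 20, 21, 22]]
250 [[0.464, -0.272, 0.092, 20, 21, 22], [0.472, -0.272, 0.093, 21, 23, 24]]
252 [[0.464, -0.271, 0.095, 20, 21, 22], [0.472, -0.272, 0.095, 21, 23, 24]]
254 [[0.464, -0.271, 0.097, 21, 22, 22], [0.472, -0.272, 0.097, 22, 23, 24]]
5.825 [ 0.46735157 -0.28057385  0.07680774] [-2.23884354  1.52266622 12.32614159] [2.27012591e-01 5.17721588e-01 5.08771582e-04]
```

View pics/w5c.png

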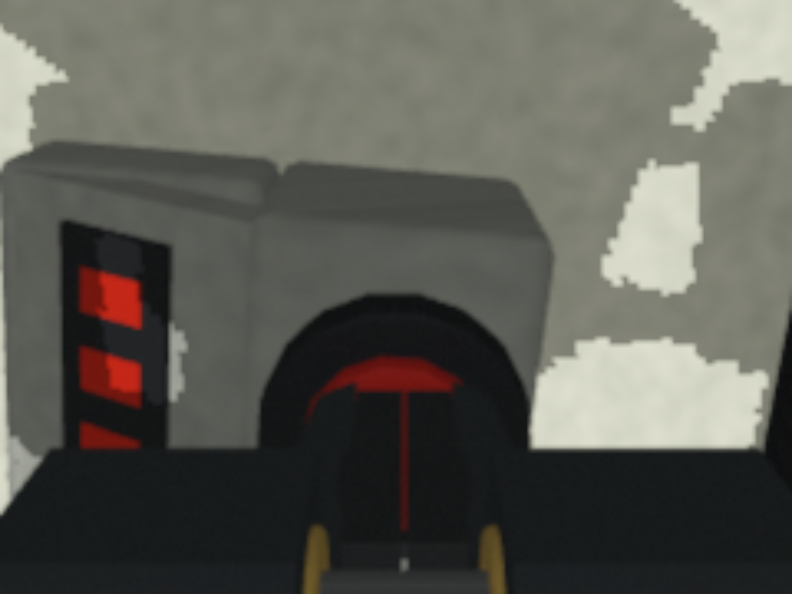

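The force is 13 N and the key top has dropped from 0.0835 to 0.0775, which is its full 6 mm. With the jaws shut the real tip height equals the reported TCP height. I lift and move towards the tray.

Emit:
servo_tool --deltas '[{"dx": 0,"dy": 0,"dz": -0.4,"ax": 0,"ay": 0,"az": 0,"hand": 0},{"dx": 0,"dy": 0,"dz": -1.2,"ax": 0,"ay": 0,"az": 0,"hand": 0},{"dx": 0.5,"dy": 0,"dz": -2.0,"ax": 0,"ay": 0,"az": 0,"hand": 0},{"dx": 1.3,"dy": 0.1,"dz": -2.2,"ax": 0,"ay": 0,"az": 0,"hand": 0},{"dx": 2.1,"dy": 0.1,"dz": -2.2,"ax": 0,"ay": 0,"az": 0,"hand": 0},{"dx": 2.9,"dy": 0.2,"dz": -2.2,"ax": 0,"ay": 0,"az": 0,"hand": 0},{"dx": 3.7,"dy": 0.2,"dz": -2.2,"ax": 0,"ay": 0,"az": 0,"hand": 0},{"dx": 4.5,"dy": 0.25,"dz": -2.2,"ax": 0,"ay": 0,"az": 0,"hand": 0},{"dx": 5.3,"dy": 0.3,"dz": -2.2,"ax": 0,"ay": 0,"az": 0,"hand": 0}]'

```text
clock: 6.95
tool_pos: [0.5247, 0.0342, 0.2075]
eef_rot: [0.75, 0.662, -0.0, 0.0]
contact_force: [0.4, -0.8, -1.0]
opening: 0.007
```

Emit:
servo_tool --deltas '[{"dx": 0.8,"dy": 0,"dz": 0,"ax": 0,"ay": 0,"az": 0,"hand": 0},{"dx": 1.6,"dy": 0,"dz": 0,"ax": 0,"ay": 0,"az": 0,"hand": 0},{"dx": 2.2,"dy": 0.08,"dz": 0,"ax": 0,"ay": 0,"az": 0,"hand": 0},{"dx": 2.53,"dy": 0.08,"dz": 0,"ax": 0,"ay": 0,"az": 0,"hand": 0},{"dx": 2.53,"dy": 0.08,"dz": 0,"ax": 0,"ay": 0,"az": 0,"hand": 0}]'

```text
clock: 7.58
tool_pos: [0.5479, 0.1836, 0.2074]
eef_rot: [0.749, 0.662, -0.0, -0.0]
contact_force: [-0.2, -0.4, 0.1]
opening: 0.005
```

```bash
python3 - <<'E'
from h import *
s=r.get_state(); print(s['clock'],s['tool_pos'],s['contact_force'],s['eef_rot'])
p,d,m=snap('wrist','w6');P=pts(d,m)
p2,d2,m2=snap('scene','s6'); p3,d3,m3=snap('top','t6')
ux=np.array([.13,.9915]); 
for u in (180,240,300):
    print(u,[(v,round(float(P[v,u,:2]@ux),3),round(float(P[v,u,2]),3)) for v in range(0,400,8)])
print('tool',s['tool_pos'][:2]@ux)
E
```

```text
7.575 [0.54789927 0.18358397 0.20740113] [-0.21927693 -0.43733966  0.07734702] [ 7.49094962e-01  6.62462561e-01 -2.19663114e-04 -2.11793954e-04]
180 [(0, 0.39, 0.155), (8, 0.386, 0.155), (16, 0.385, 0.145), (24, 0.385, 0.126), (32, 0.381, 0.124), (40, 0.376, 0.123), (48, 0.371, 0.126), (56, 0.366, 0.125), (64, 0.36, 0.126), (72, 0.355, 0.126), (80, 0.35, 0.125), (88, 0.344, 0.126), (96, 0.339, 0.124), (104, 0.333, 0.126), (112, 0.327, 0.126), (120, 0.321, 0.126), (128, 0.316, 0.126), (136, 0.31, 0.125), (144, 0.299, 0.076), (152, 0.285, 0.029), (160, 0.277, 0.03), (168, 0.267, 0.03), (176, 0.252, -0.0), (184, 0.242, 0.001), (192, 0.232, -0.0), (200, 0.221, -0.001), (208, 0.235, 0.076), (216, 0.2, 0.001), (224, 0.189, 0.001), (232, 0.178, -0.0), (240, 0.166, -0.001), (248, 0.155, 0.0), (256, 0.143, 0.0), (264, 0.132, 0.001), (272, 0.119, -0.0), (280, 0.106, -0.001), (288, 0.094, 0.0), (296, 0.279, 0.287), (304, 0.278, 0.288), (312, 0.277, 0.291), (320, 0.275, 0.291), (328, 0.027, -0.001), (336, 0.013, -0.0), (344, 0.0, 0.001), (352, -0.014, 0.001), (360, 0.27, 0.299), (368, 0.276, 0.3
[... 1443 characters left out ...]
6, 0.31, 0.126), (144, 0.3, 0.077), (152, 0.287, 0.03), (160, 0.278, 0.031), (168, 0.268, 0.029), (176, 0.26, 0.03), (184, 0.25, 0.029), (192, 0.241, 0.03), (200, 0.238, 0.052), (208, 0.237, 0.077), (216, 0.201, -0.0), (224, 0.191, 0.001), (232, 0.179, 0.0), (240, 0.263, 0.214), (248, 0.263, 0.224), (256, 0.263, 0.232), (264, 0.264, 0.24), (272, 0.264, 0.247), (280, 0.263, 0.253), (288, 0.264, 0.259), (296, 0.279, 0.286), (304, 0.279, 0.289), (312, 0.277, 0.291), (320, 0.275, 0.291), (328, 0.257, 0.272), (336, 0.254, 0.273), (344, 0.252, 0.274), (352, 0.25, 0.275), (360, 0.27, 0.299), (368, 0.276, 0.307), (376, 0.275, 0.308), (384, 0.276, 0.311), (392, 0.275, 0.312)]
tool 0.25325041038870477
```

View pics/w6.png

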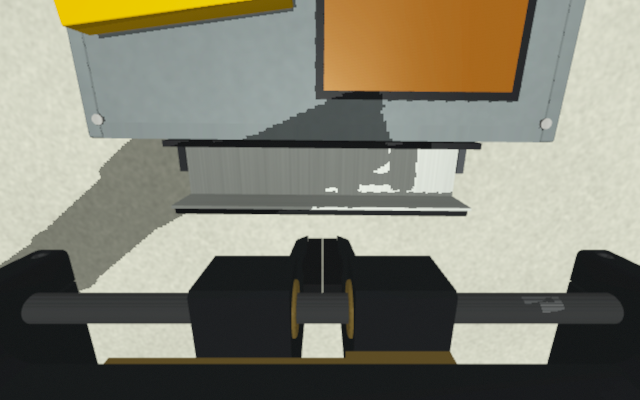

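View pics/s6.png

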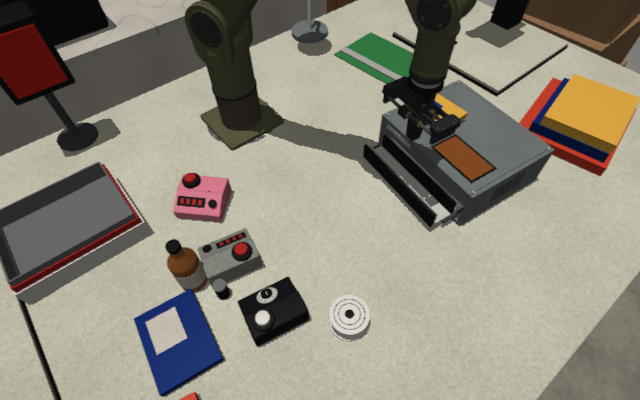

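The wrist view shows the lip as the dark/bright edge at row ≈208, the channel at rows 150-200 and the hood front edge at row 138. Along the slide axis the lip's inner face is at 0.238, the baffle at about 0.296 and the hood face at 0.3045; the tip centre is at 0.253. That leaves about 5 mm to the lip and about 15 mm between gripper body and hood. The scene is otherwise undisturbed. I descend to tip z=0.05.

Emit:
servo_tool --deltas '[{"dx": 0,"dy": 0,"dz": 0.6,"ax": 0,"ay": 0,"az": 0,"hand": 0},{"dx": 0,"dy": 0,"dz": 1.3,"ax": 0,"ay": 0,"az": 0,"hand": 0},{"dx": 0,"dy": 0,"dz": 1.8,"ax": 0,"ay": 0,"az": 0,"hand": 0},{"dx": 0,"dy": 0,"dz": 2.0,"ax": 0,"ay": 0,"az": 0,"hand": 0},{"dx": 0,"dy": 0,"dz": 2.1,"ax": 0,"ay": 0,"az": 0,"hand": 0},{"dx": 0,"dy": 0,"dz": 2.1,"ax": 0,"ay": 0,"az": 0,"hand": 0}]'

```text
clock: 8.48
tool_pos: [0.5489, 0.1825, 0.0825]
eef_rot: [0.75, 0.661, 0.001, 0.0]
contact_force: [0.1, 0.7, -0.7]
opening: 0.002
```

Emit:
servo_tool --deltas '[{"dx": 0,"dy": 0,"dz": 0.15,"ax": 0,"ay": 0,"az": 0,"hand": 0},{"dx": 0,"dy": 0,"dz": 0.3,"ax": 0,"ay": 0,"az": 0,"hand": 0},{"dx": 0,"dy": 0,"dz": 0.45,"ax": 0,"ay": 0,"az": 0,"hand": 0},{"dx": 0,"dy": 0,"dz": 0.5,"ax": 0,"ay": 0,"az": 0,"hand": 0},{"dx": 0,"dy": 0,"dz": 0.5,"ax": 0,"ay": 0,"az": 0,"hand": 0}]'

```text
clock: 9.1
tool_pos: [0.5481, 0.1827, 0.0515]
eef_rot: [0.75, 0.662, -0.0, -0.0]
contact_force: [-0.7, -0.2, -1.3]
opening: 0.006
```

```bash
python3 - <<'E'
from h import *
s=r.get_state(); print(s['clock'],s['tool_pos'],s['contact_force'],s['eef_rot'])
p,d,m=snap('wrist','w7');p2,d2,m2=snap('scene','s7')
cv2.imwrite('pics/s7c.png',cv2.resize(p2[60:240,340:580,::-1],None,fx=3.3,fy=3.3))
E
```

```text
9.1 [0.54811132 0.18268337 0.0514798 ] [-0.74280935 -0.22205389 -1.26976096] [ 7.49762733e-01  6.61706704e-01 -2.62256556e-04 -1.15836787e-04]
```

View pics/w7.png

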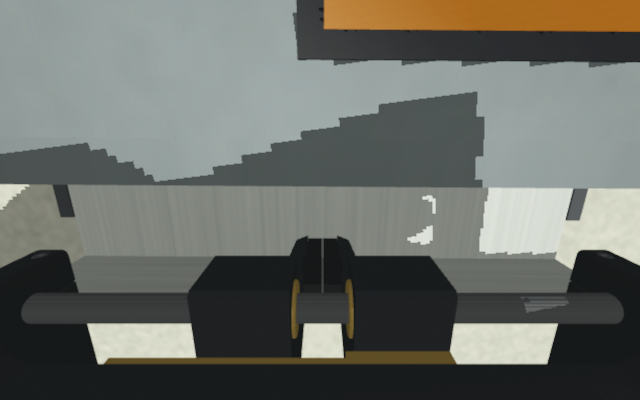

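View pics/s7c.png

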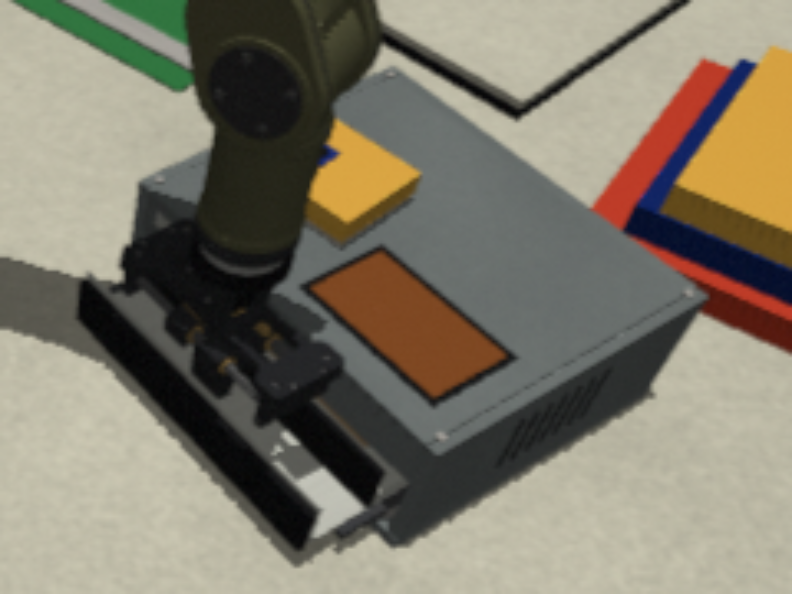

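Emit:
servo_tool --deltas '[{"dx": -0.05,"dy": 0,"dz": 0,"ax": 0,"ay": 0,"az": 0,"hand": 0},{"dx": -0.1,"dy": 0,"dz": 0,"ax": 0,"ay": 0,"az": 0,"hand": 0},{"dx": -0.15,"dy": 0,"dz": 0,"ax": 0,"ay": 0,"az": 0,"hand": 0},{"dx": -0.2,"dy": 0,"dz": 0,"ax": 0,"ay": 0,"az": 0,"hand": 0},{"dx": -0.25,"dy": 0,"dz": 0,"ax": 0,"ay": 0,"az": 0,"hand": 0},{"dx": -0.31,"dy": 0,"dz": 0,"ax": 0,"ay": 0,"az": 0,"hand": 0},{"dx": -0.38,"dy": 0,"dz": 0,"ax": 0,"ay": 0,"az": 0,"hand": 0},{"dx": -0.45,"dy": 0,"dz": 0,"ax": 0,"ay": 0,"az": 0,"hand": 0},{"dx": -0.52,"dy": 0,"dz": 0,"ax": 0,"ay": 0,"az": 0,"hand": 0},{"dx": -0.6,"dy": 0,"dz": 0,"ax": 0,"ay": 0,"az": 0,"hand": 0}]'

```text
clock: 10.45
tool_pos: [0.5438, 0.1468, 0.0518]
eef_rot: [0.75, 0.662, 0.0, -0.0]
contact_force: [-0.2, 1.6, 1.7]
opening: 0.011
```

Emit:
servo_tool --deltas '[{"dx": -0.08,"dy": 0,"dz": 0,"ax": 0,"ay": 0,"az": 0,"hand": 0},{"dx": -0.17,"dy": 0,"dz": 0,"ax": 0,"ay": 0,"az": 0,"hand": 0},{"dx": -0.26,"dy": 0,"dz": 0,"ax": 0,"ay": 0,"az": 0,"hand": 0},{"dx": -0.35,"dy": 0,"dz": 0,"ax": 0,"ay": 0,"az": 0,"hand": 0},{"dx": -0.44,"dy": 0,"dz": 0,"ax": 0,"ay": 0,"az": 0,"hand": 0},{"dx": -0.53,"dy": 0,"dz": 0,"ax": 0,"ay": 0,"az": 0,"hand": 0},{"dx": -0.62,"dy": 0,"dz": 0,"ax": 0,"ay": 0,"az": 0,"hand": 0},{"dx": -0.71,"dy": 0,"dz": 0,"ax": 0,"ay": 0,"az": 0,"hand": 0},{"dx": -0.8,"dy": 0,"dz": 0,"ax": 0,"ay": 0,"az": 0,"hand": 0},{"dx": -0.88,"dy": 0,"dz": 0,"ax": 0,"ay": 0,"az": 0,"hand": 0}]'

```text
clock: 11.7
tool_pos: [0.5369, 0.0942, 0.0517]
eef_rot: [0.75, 0.662, -0.0, -0.0]
contact_force: [-1.5, 2.5, 0.5]
opening: 0.008
```

Emit:
servo_tool --deltas '[{"dx": -0.08,"dy": 0,"dz": 0,"ax": 0,"ay": 0,"az": 0,"hand": 0},{"dx": -0.17,"dy": 0,"dz": 0,"ax": 0,"ay": 0,"az": 0,"hand": 0},{"dx": -0.26,"dy": 0,"dz": 0,"ax": 0,"ay": 0,"az": 0,"hand": 0},{"dx": -0.35,"dy": 0,"dz": 0,"ax": 0,"ay": 0,"az": 0,"hand": 0},{"dx": -0.44,"dy": 0,"dz": 0,"ax": 0,"ay": 0,"az": 0,"hand": 0},{"dx": -0.53,"dy": 0,"dz": 0,"ax": 0,"ay": 0,"az": 0,"hand": 0},{"dx": -0.62,"dy": 0,"dz": 0,"ax": 0,"ay": 0,"az": 0,"hand": 0},{"dx": -0.7,"dy": 0,"dz": 0,"ax": 0,"ay": 0,"az": 0,"hand": 0},{"dx": -0.75,"dy": 0,"dz": 0,"ax": 0,"ay": 0,"az": 0,"hand": 0},{"dx": -0.8,"dy": 0,"dz": 0,"ax": 0,"ay": 0,"az": 0,"hand": 0}]'

```text
clock: 12.95
tool_pos: [0.5314, 0.0469, 0.0519]
eef_rot: [0.75, 0.662, 0.0, 0.0]
contact_force: [-1.6, 3.5, -0.8]
opening: 0.005
```

```bash
python3 - <<'E'
from h import *
s=r.get_state(); print(s['clock'],s['tool_pos'],s['contact_force'],np.array([.13,.9915])@s['tool_pos'][:2])
p,d,m=snap('wrist','w8');p2,d2,m2=snap('scene','s8')
E
```

```text
12.95 [0.53138212 0.04690413 0.05185423] [-1.5592174   3.51065557 -0.80844183] 0.11558512518455849
```

View pics/w8.png

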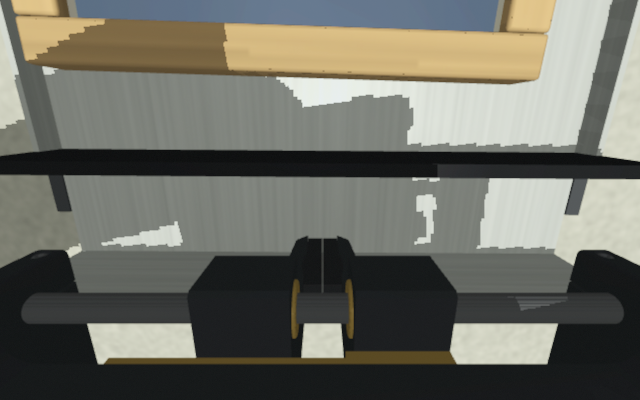

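View pics/s8.png

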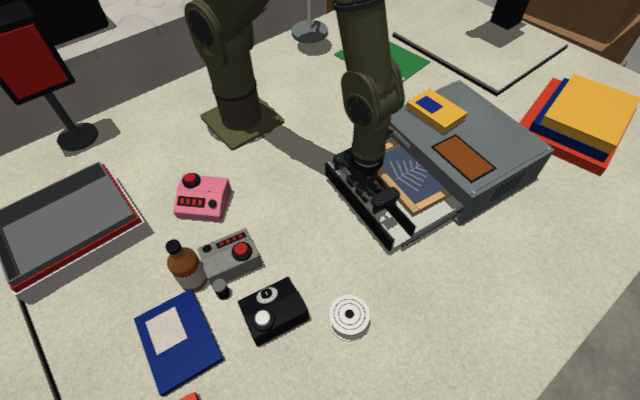

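The tray is about 133 mm out, the frame lies on the bed behind the baffle (wrist row ~50) and nothing else has moved. About 37 mm remain, so I slow down near the stop.

Emit:
servo_tool --deltas '[{"dx": -0.06,"dy": 0,"dz": 0,"ax": 0,"ay": 0,"az": 0,"hand": 0},{"dx": -0.13,"dy": 0,"dz": 0,"ax": 0,"ay": 0,"az": 0,"hand": 0},{"dx": -0.2,"dy": 0,"dz": 0,"ax": 0,"ay": 0,"az": 0,"hand": 0},{"dx": -0.27,"dy": 0,"dz": 0,"ax": 0,"ay": 0,"az": 0,"hand": 0},{"dx": -0.34,"dy": 0,"dz": 0,"ax": 0,"ay": 0,"az": 0,"hand": 0},{"dx": -0.4,"dy": 0,"dz": 0,"ax": 0,"ay": 0,"az": 0,"hand": 0},{"dx": -0.44,"dy": 0,"dz": 0,"ax": 0,"ay": 0,"az": 0,"hand": 0},{"dx": -0.48,"dy": 0,"dz": 0,"ax": 0,"ay": 0,"az": 0,"hand": 0},{"dx": -0.52,"dy": 0,"dz": 0,"ax": 0,"ay": 0,"az": 0,"hand": 0}]'

```text
clock: 14.18
tool_pos: [0.5276, 0.016, 0.0519]
eef_rot: [0.75, 0.662, 0.0, 0.0]
contact_force: [1.0, 2.7, 0.4]
opening: 0.006
```

Emit:
servo_tool --deltas '[{"dx": -0.03,"dy": 0,"dz": 0,"ax": 0,"ay": 0,"az": 0,"hand": 0},{"dx": -0.06,"dy": 0,"dz": 0,"ax": 0,"ay": 0,"az": 0,"hand": 0},{"dx": -0.08,"dy": 0,"dz": 0,"ax": 0,"ay": 0,"az": 0,"hand": 0}]'

```text
clock: 14.55
tool_pos: [0.5273, 0.0136, 0.0519]
eef_rot: [0.749, 0.662, 0.001, -0.001]
contact_force: [1.2, 8.4, 1.8]
opening: 0.006
```

Emit:
servo_tool --deltas '[{"dx": -0.03,"dy": 0,"dz": 0,"ax": 0,"ay": 0,"az": 0,"hand": 0},{"dx": -0.04,"dy": 0,"dz": 0,"ax": 0,"ay": 0,"az": 0,"hand": 0},{"dx": -0.04,"dy": 0,"dz": 0,"ax": 0,"ay": 0,"az": 0,"hand": 0}]'

```text
clock: 14.92
tool_pos: [0.5273, 0.0136, 0.0519]
eef_rot: [0.748, 0.663, 0.002, -0.002]
contact_force: [0.8, 10.5, 1.9]
opening: 0.007
```

The position has stopped changing while the force rises, so the tray is at its end stop. I back off the lip and lift straight up.

Emit:
servo_tool --deltas '[{"dx": 0.06,"dy": 0,"dz": 0,"ax": 0,"ay": 0,"az": 0,"hand": 0},{"dx": 0.14,"dy": 0,"dz": 0,"ax": 0,"ay": 0,"az": 0,"hand": 0},{"dx": 0.22,"dy": 0,"dz": 0,"ax": 0,"ay": 0,"az": 0,"hand": 0},{"dx": 0.22,"dy": 0,"dz": 0,"ax": 0,"ay": 0,"az": 0,"hand": 0},{"dx": 0.22,"dy": 0,"dz": -0.3,"ax": 0,"ay": 0,"az": 0,"hand": 0},{"dx": 0.22,"dy": 0,"dz": -0.8,"ax": 0,"ay": 0,"az": 0,"hand": 0},{"dx": 0.22,"dy": 0,"dz": -1.5,"ax": 0,"ay": 0,"az": 0,"hand": 0},{"dx": 0.22,"dy": 0,"dz": -2.2,"ax": 0,"ay": 0,"az": 0,"hand": 0},{"dx": 0.22,"dy": 0,"dz": -2.8,"ax": 0,"ay": 0,"az": 0,"hand": 0},{"dx": 0.22,"dy": 0,"dz": -3.0,"ax": 0,"ay": 0,"az": 0,"hand": 0}]'

```text
clock: 16.18
tool_pos: [0.5291, 0.0216, 0.2348]
eef_rot: [0.75, 0.661, 0.002, 0.001]
contact_force: [-0.6, 0.8, 0.2]
opening: 0.002
```

```bash
python3 - <<'E'
from h import *
s=r.get_state(); print(s['clock'],s['tool_pos'],s['contact_force'])
p,d,m=snap('wrist','w9');P=pts(d,m);p2,d2,m2=snap('scene','s9');snap('top','t9')
ux=np.array([.13,.9915])
for u in (240,280): print(u,[(v,round(float(P[v,u,:2]@ux),3),round(float(P[v,u,2]),3)) for v in range(0,260,4)])
# diff top
a=load('top0')[0].astype(int);b=load('t9')[0].astype(int)
E
```

```text
16.175 [0.52908384 0.02159438 0.23477957] [-0.6161365   0.80327369  0.18886328]
240 [(0, 0.272, 0.046), (4, 0.269, 0.045), (8, 0.266, 0.045), (12, 0.262, 0.047), (16, 0.259, 0.044), (20, 0.255, 0.046), (24, 0.251, 0.045), (28, 0.248, 0.045), (32, 0.244, 0.046), (36, 0.241, 0.045), (40, 0.237, 0.045), (44, 0.233, 0.046), (48, 0.229, 0.045), (52, 0.225, 0.046), (56, 0.222, 0.045), (60, 0.218, 0.043), (64, 0.214, 0.045), (68, 0.21, 0.045), (72, 0.206, 0.045), (76, 0.202, 0.045), (80, 0.198, 0.045), (84, 0.194, 0.051), (88, 0.19, 0.052), (92, 0.186, 0.052), (96, 0.182, 0.052), (100, 0.178, 0.053), (104, 0.174, 0.031), (108, 0.17, 0.031), (112, 0.166, 0.03), (116, 0.161, 0.031), (120, 0.157, 0.03), (124, 0.152, 0.03), (128, 0.148, 0.03), (132, 0.143, 0.028), (136, 0.139, 0.031), (140, 0.135, 0.04), (144, 0.134, 0.077), (148, 0.13, 0.076), (152, 0.12, 0.03), (156, 0.115, 0.029), (160, 0.111, 0.031), (164, 0.106, 0.031), (168, 0.101, 0.03), (172, 0.096, 0.029), (176, 0.091, 0.031), (180, 0.086, 0.031), (184, 0.081, 0.03), (188, 0.076, 0.031), (192, 0.071, 0.031), (196, 0.071, 0.049), (200, 
[... 931 characters left out ...]
.031), (124, 0.153, 0.03), (128, 0.148, 0.03), (132, 0.143, 0.029), (136, 0.139, 0.031), (140, 0.135, 0.037), (144, 0.163, 0.382), (148, 0.13, 0.076), (152, 0.12, 0.03), (156, 0.116, 0.031), (160, 0.111, 0.029), (164, 0.106, 0.03), (168, 0.101, 0.03), (172, 0.096, 0.031), (176, 0.091, 0.03), (180, 0.086, 0.031), (184, 0.081, 0.03), (188, 0.076, 0.029), (192, 0.071, 0.03), (196, 0.071, 0.048), (200, 0.071, 0.065), (204, 0.069, 0.077), (208, 0.063, 0.071), (212, 0.035, -0.0), (216, 0.029, -0.0), (220, 0.024, 0.002), (224, 0.017, -0.0), (228, 0.011, 0.0), (232, 0.006, 0.001), (236, -0.001, 0.0), (240, -0.007, 0.0), (244, -0.013, 0.0), (248, -0.02, 0.0), (252, -0.026, -0.0), (256, 0.124, 0.306)]
```

View pics/t9.png

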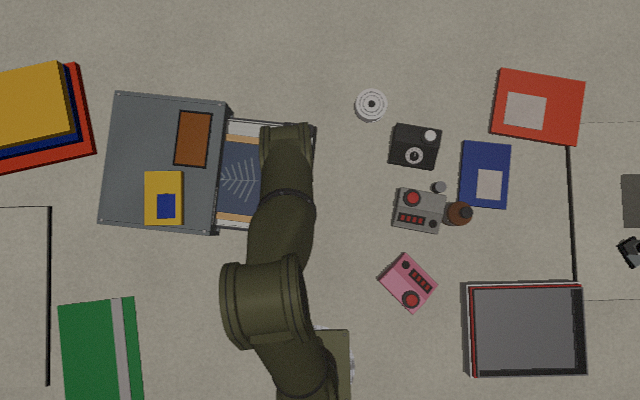

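View pics/s9.png

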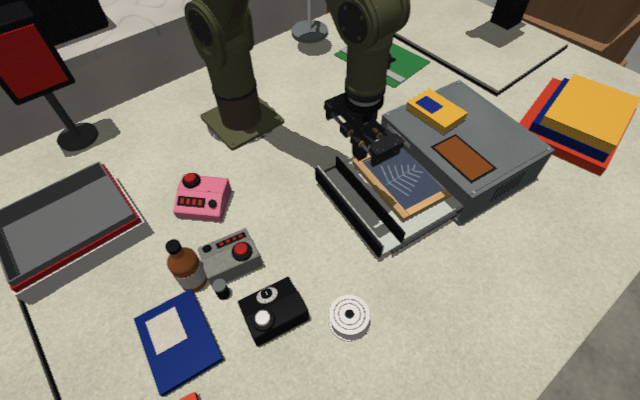

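View pics/w9.png

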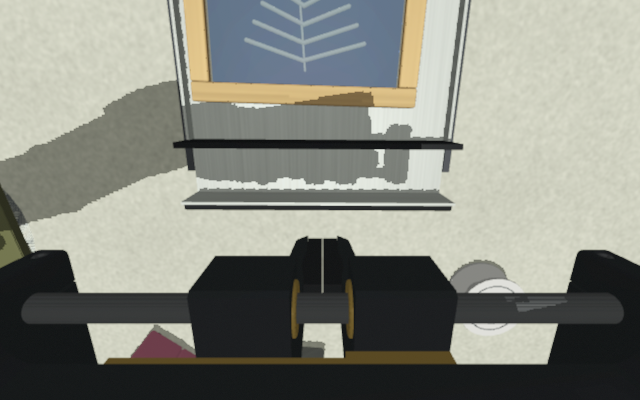

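```bash
python3 -c "
from h import *
s=r.get_state(); print(s['clock'],s['contact_force'],np.abs(s['qd']).max())
print(r.finish_job())"
```

```text
16.325 [ 0.57590319 -0.23103289  0.24642507] 0.031503214353176386
the job is handed in; nothing more can be done
None
```

I pressed the red stop key fully down first, then drew the tray out to its end stop, and handed the job in at 16.3 s.

- **Stop key:** I pressed it straight down with the closed fingertips. The key top dropped from z 0.0835 to 0.0775, its full 6 mm, with about 13 N on it. The display showed no visible change, so it is no check that the lamps are off.
- **Tray:** I pulled it slowly with the closed fingertips behind the lip, without pinching. At the end the fingers stopped advancing while the force rose to about 10 N. By the camera the lip moved about 168 mm, which puts the tray about 0.1685 m out. That is 0.17 m within the camera's 2 mm calibration, since it started slightly open.
- **Scene:** The frame lies flat behind the baffle on the tray. The timers, boxes, bottle, can and reel look unmoved in the scene and top views. I backed off the lip and lifted clear, so the arm touches nothing and the wrist force is near zero.

**Disagreement:** with the jaws shut, the real fingertips sat at the reported TCP height, not 25 mm ahead of it. I noticed this when no contact came at the expected height, and used the measured height from then on.

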